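# Bolt the ice-well lid shut

## Robot

A 6-joint arm with a two-finger parallel gripper is mounted at the origin on the work surface. World frame = base frame: x ahead of the robot, y to its left, z up, the work surface at z = 0. Lengths are in mm, angles in rad, forces in N, time in s.
With the tool pointing down it reaches from about 275 to 825 mm from the base axis. Payload 5.2 kg.
Tool frame: the origin (TCP) lies at the very end of the fingers, on their centre line; the grasp point (between the pads) lies 19 mm behind it; z points along the fingers, y is the direction in which the jaws open and shut (so a half turn about z gives the same grasp; the last joint's range is limited). The gripper opens to 93 mm and grips with 3 to 60 N. Pads are 15 mm wide; open, the fingers measure 128 mm over their backs; the gripper's body (75 mm by 188 mm) begins 65 mm behind the grasp point.
Start: joints at [0.95, 0.259, 1.535, -0, 1.348, -0.203], TCP at [223.142, 502.705, 182.453] pointing down, gripper open.
Joint ranges: [-3.14, 3.14], [-0.91, 2.08], [0.19, 2.58], [-1.22, 4.36], [0.22, 2.71], [-3.12, 3.12]. Speed limits (rad/s): [2.57, 2.57, 3.14, 3.14, 3.14, 3.14].

## Interface

Orientations are given as [roll, pitch, yaw] about the fixed x, y, z axes, in that order (R = Rz(yaw) Ry(pitch) Rx(roll)).
In Python, from bench import robot gives the robot as it stands. The module is installed in compiled form; this text tells all that it offers. Calls block until the motion is done:
- robot.move_ptp(position, orientation): joint-space move of the TCP to a pose.
- robot.move_linear(position, ori=None, speed=150, f_stop=None): straight line of the TCP; ori=None keeps the orientation; speed is the mean speed in mm/s. With f_stop (N) it stops when the force on the tool has changed by that much, and returns True; else False.
- robot.move_j(angles): joint-space move.
- robot.move_gripper(opening): opening from 0.0 (shut) to 1.0 (fully open); the grip force is fixed at half the most; returns when the fingers have stopped.
- robot.sleep(seconds).
- robot.inverse_kinematics(position, orientation): joint angles nearest the present ones, or None.
- robot.get_image(name): name is "scene" or "top" or "wrist"; returns a dict with "img" (384x512x3 uint8, blue, green, red), "fovy" (degrees; the focal length in pixels is half the picture's height over the tangent of half this angle, whatever the lens; pixels are square), "cx", "cy" (the principal point, pixels), "k1" (the pictures are not rectified: a ray, as slopes to the right and down, at radius r is drawn at 1 + k1 r^2 times it, then the intrinsics apply), "eye" and "orientation" of the camera in the world. Camera axes: x right, y down, z forward; pixel columns grow to the right and rows downward; lengths in mm; the calibration is good to about 2 mm. A picture is of the moment at which its call begins. There is no depth.
A pose or a line that the arm cannot do raises robot.MotionError and nothing moves.
- robot.hand_in(): hands the job in, once; it reports no verdict.
Readings, each from a call of its own:
- robot.current_t(): time.
- robot.current_qpos(): joint angles.
- robot.current_joint_vel(): joint speeds.
- robot.current_joint_efforts(): joint torques, N m.
- robot.current_tcp_pos(): TCP position.
- robot.current_eef_rot(): TCP orientation.
- robot.current_contact_force(): force on the tool from outside, world axes, zero at the start.
- robot.current_ft_torque(): the same for the moment, N m.
- robot.current_gripper_width(): opening from 0.0 (shut) to 1.0 (fully open).
Only numpy, scipy, OpenCV 4.12 (cv2) and the standard library are available. Lean on these libraries where they do the work, as an engineer would, in place of code of your own. Each camera call takes 0.05 s, during which the arm holds its last target.

## Task

Bolt down the lid of the counter-top ice well by pushing with your fingertips, without squeezing or forcing its knob. Push the barrel bolt's knob along its slot until the bolt is fully home in the keeper, then push the knob over sideways, through the cut at that end of the slot, and down flat so that the bolt cannot slide back. Keep the lid shut, and leave the dishes, jar, spoon, bottle and other loose things where they stand.

Things in the scene. Friction and masses are not known exactly. Their poses are not given: they have to be found in the camera images.
- well: Stainless ice well, fixed on the counter: a box 340 mm (its x) by 420 mm (its y), 140 mm high. Origin at the centre of its underside, z up. Flat top (the deck) at z = 140 mm: hinged lid from y = -205 to +75 mm, fixed ledge from y = +80 to +210 mm. A bow handle on the lid, 35 mm high, runs from x = 80 to 150 mm at y = 45 mm
- knob_ball (a point): Centre of the ball of the bolt's knob: dark steel ball, 24 mm across, on a stem 8 mm thick, the ball's centre 46 mm from the bolt's axis. Upright, it is 65 mm above the deck; turned down flat it lies 46 mm from the axis on the well's +x side, 25 mm above the deck (top of the ball 37 mm)
- slot_corner (a point): Point on the bolt's axis (parallel to the well's y, 19 mm above the deck) under the corner of the L-shaped slot, where the knob's stem stands when the bolt is home; axes as the well's. The long leg of the slot runs along the top of the barrel from 45 mm on the -y side up to here; the short leg, 14 mm wide, is cut from here round to the +x side. Barrel 33 mm across, ending 65 mm on the +y side
- bolt (a joint): Travel of the bolt along the well's +y, in m: 0 drawn back, 0.045 fully home against a hard stop. Slides with about 3 N; stays where it is left. The knob rides on it
- knob (a joint): Turn of the knob about the bolt's axis, rad: 0 upright, growing as the ball goes over to the well's +x side, 1.45 down flat against its stop. The slot holds it near upright (0.15, or 0.3 if pushed hard) until the bolt is at least 0.041 m along; once turned down it keeps the bolt from sliding back. Light friction, about 1.3 N at the ball; stays where it is left
- lid (a joint): Opening of the lid about the hinge along its -y edge, in rad: 0 shut (it starts and must stay so). Lid about 1.6 kg, held down by its weight alone until bolted
- dip_dish: Small blue dish, 84 mm across, 32 mm high, loose on the ledge; origin at the centre of its underside. Not to be moved
- spice_jar: Small jar, 42 mm across, 68 mm high, loose on the ledge; origin at the centre of its underside. Not to be moved
- sauce_cup: Small metal cup, 62 mm across, 45 mm high, loose on the lid; origin at the centre of its underside. Not to be moved
- spoon: Steel spoon 170 mm long lying on the lid roughly along the well's y; origin under its middle. Not to be moved
- squeeze_bottle: Squeeze bottle, 60 mm across, 190 mm high, on the counter to the left; origin at the centre of its underside. Not to be moved
- soup_bowl: White stoneware bowl, 150 mm across, 60 mm high, on the counter to the left; origin at the centre of its underside. Not to be moved
- prep_cup: Steel cup, 80 mm across, 85 mm high, on the counter to the right; origin at the centre of its underside. Not to be moved
- keeper (a point): Centre of the keeper's hole on the bolt's axis: a small bridge on the ledge, 31 mm wide, 20 mm long, its top 35 mm above the deck. The bolt's end enters it as the bolt goes home (towards the well's +y)

How it is judged:
By the outcome, as a careful person would: the job done as asked, in the order asked, and still so for the second after the job is handed in, with the robot touching nothing.
It also fails if it takes over 48 s, if anything falls off the work surface, if the arm or the gripper's body presses on something with over 40 N, if the wrist force passes 120 N, or if a joint passes its speed limit or range.

## Working session

There is one attempt and no reset: what is moved stays moved. The work goes in short steps, each a Python script; the robot and the scene stay as the last script left them, time stands still between calls to the robot, and variables do not carry over. Pictures are saved under pics/ and viewed, and the job is handed in when it is done.

```bash
mkdir -p pics; cat > h.py <<'E'
import numpy as np, cv2
from scipy.spatial.transform import Rotation as R
from bench import robot
def rot(o):
    o=np.array(o,float)
    if o.shape==(3,3): return o
    return R.from_euler('xyz',o).as_matrix()
def cam(d):
    f=d['img'].shape[0]/2/np.tan(np.radians(d['fovy'])/2)
    return f,d['cx'],d['cy'],d['k1'],np.array(d['eye'],float),rot(d['orientation'])
def ray(d,u,v):
    f,cx,cy,k,e,Rm=cam(d)
    p=np.array([(u-cx)/f,(v-cy)/f]);q=p.copy()
    for _ in range(30): q=p/(1+k*(q@q))
    w=Rm@np.array([q[0],q[1],1]);return e,w/np.linalg.norm(w)
def onz(d,u,v,z):
    e,w=ray(d,u,v);return e+w*(z-e[2])/w[2]
def proj(d,P):
    f,cx,cy,k,e,Rm=cam(d)
    c=Rm.T@(np.array(P,float)-e);q=c[:2]/c[2];q=q*(1+k*(q@q));return q*f+[cx,cy]
def tri(l):
    A=np.zeros((3,3));b=np.zeros(3)
    for e,w in l:
        M=np.eye(3)-np.outer(w,w);A+=M;b+=M@e
    P=np.linalg.solve(A,b)
    return P,[np.linalg.norm((np.eye(3)-np.outer(w,w))@(P-e)) for e,w in l]
E
python3 - <<'E'
from h import *
import pickle
for n in ("scene","top","wrist"):
    d=robot.get_image(n);pickle.dump(d,open(n+'0.pkl','wb'));cv2.imwrite(f'pics/{n}0.png',d['img'])
    print(n,{k:v for k,v in d.items() if k!='img'})
print(robot.current_t(),robot.current_eef_rot(),robot.current_contact_force())
E
```

```text
scene {'fovy': 54.70040781782393, 'cx': 257.6173294638371, 'cy': 190.12474121068624, 'k1': -0.06809853477177522, 'eye': array([1433.95241688,  329.4585458 , 1043.95053315]), 'orientation': array([-2.34816024,  0.01968894,  1.92925316])}
top {'fovy': 42.20320413411665, 'cx': 262.8531618723945, 'cy': 201.39319118622484, 'k1': 0.05797068338022528, 'eye': array([ 233.00332043,   -9.62612765, 1924.22689623]), 'orientation': array([-2.95875358e+00,  1.70991032e-03, -1.54394875e+00])}
wrist {'fovy': 68.40176846303534, 'cx': 257.3177859140578, 'cy': 189.82494670789262, 'k1': -0.023719395971256864, 'eye': array([152.29748482, 534.31955256, 383.44894772]), 'orientation': array([2.85833386e+00, 1.60832101e-03, 1.15318874e+00])}
0.15 [-3.14025249e+00 -2.66033288e-04  2.72382647e+00] [-0.06911455  0.15556023 -0.09227547]
```

View pics/scene0.png

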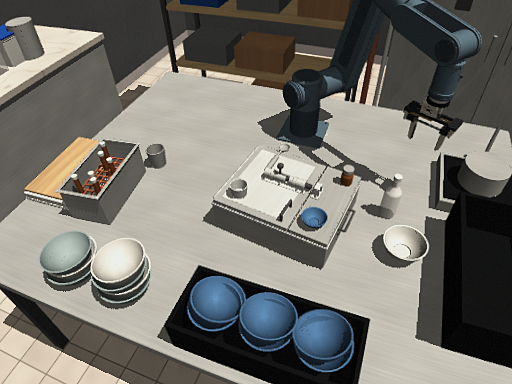

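View pics/top0.png

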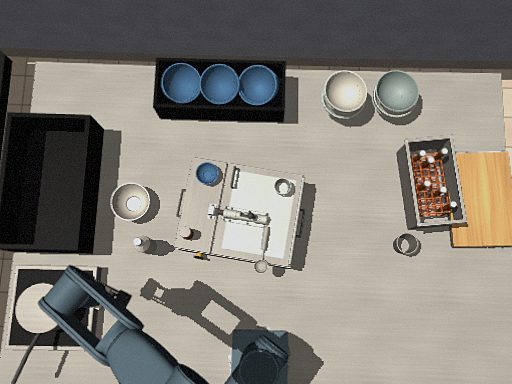

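View pics/wrist0.png

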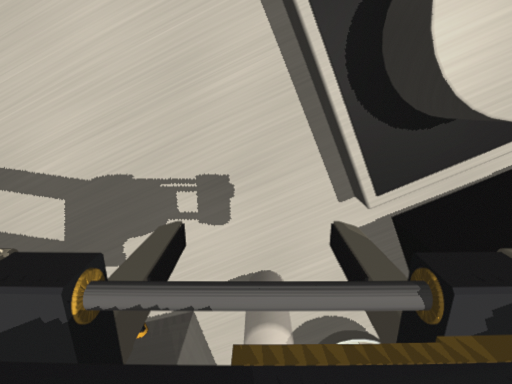

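The top view shows the well around (243,212), with its ledge (+y) towards image left, the barrel at about (240,215) and the dish at (207,173). I'll zoom in.

```bash
python3 - <<'E'
from h import *
import pickle
t=pickle.load(open('top0.pkl','rb'));s=pickle.load(open('scene0.pkl','rb'))
a=t['img'][145:285,165:320];cv2.imwrite('pics/topz.png',cv2.resize(a,None,fx=5,fy=4.2857,interpolation=cv2.INTER_CUBIC) if 0 else cv2.resize(a,None,fx=4.2,fy=4.2,interpolation=cv2.INTER_CUBIC))
b=s['img'][135:265,205:365];cv2.imwrite('pics/scz.png',cv2.resize(b,None,fx=4.5,fy=4.5,interpolation=cv2.INTER_CUBIC))
E
```

```text
(no output)
```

View pics/topz.png

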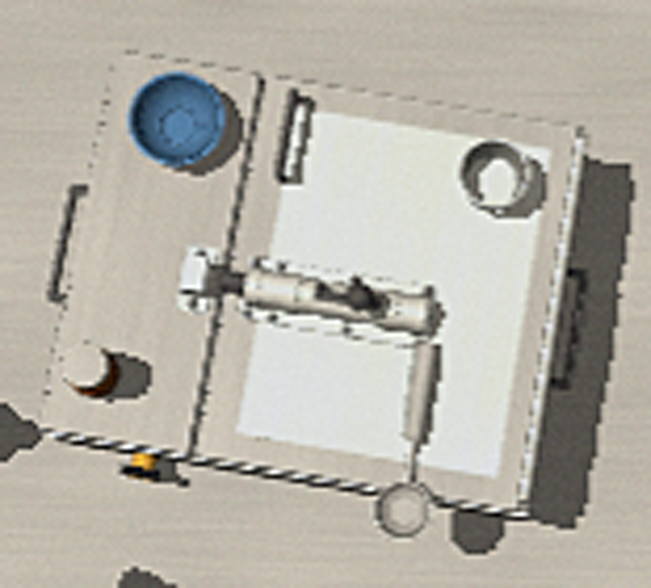

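View pics/scz.png

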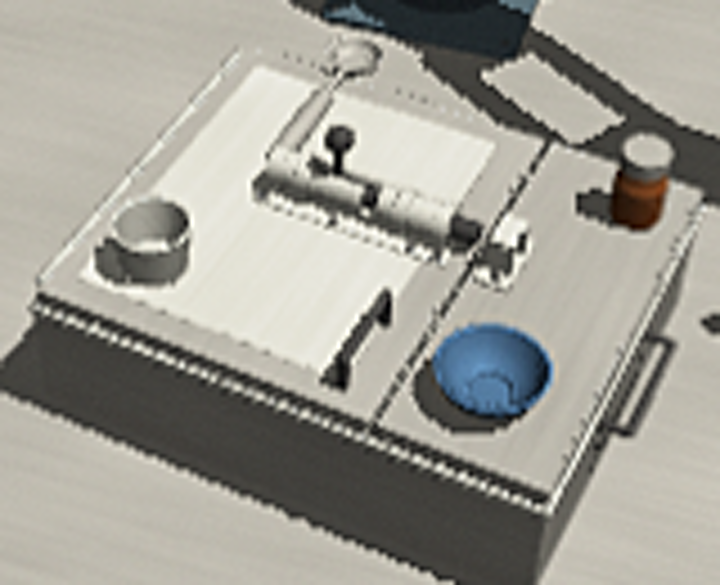

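The knob ball is at about (280.6,165.7) in scene and (250,215) in top. I'll measure the well's pose from the deck corners and the ball from both views.

```bash
cat > ball.py <<'E'
from h import *
def darkblob(d,P,r):
    u,v=proj(d,P);g=d['img'].max(2)
    return u,v
E
python3 - <<'E'
from h import *
import pickle
t=pickle.load(open('top0.pkl','rb'));s=pickle.load(open('scene0.pkl','rb'))
T=lambda x,y:(165+x/4.2,145+y/4.2)
S=lambda x,y:(205+x/4.5,135+y/4.5)
# well corners: (+x+y),(+x-y),(-x-y),(-x+y)
c=np.array([[170,210],[170,-210],[-170,-210],[-170,210]],float)
pt=[T(120,50),T(585,128),T(522,515),T(45,430)]
W=np.array([onz(t,*p,140)[:2] for p in pt]);print(W)
ps=[S(548,500),S(38,292),S(240,50),S(704,190)]
W2=np.array([onz(s,*p,140)[:2] for p in ps]);print(W2)
for w in (W,W2,(W+W2)/2):
    m=w.mean(0);a=c-c.mean(0);b=w-m
    th=np.arctan2((a[:,0]*b[:,1]-a[:,1]*b[:,0]).sum(),(a*b).sum());print(m,th,np.degrees(th))
    Rm=np.array([[np.cos(th),-np.sin(th)],[np.sin(th),np.cos(th)]]);print((a@Rm.T-b).round(1))
for n,d,(u,v) in (('t',t,T(360,295)),('s',s,S(340,138))):
    g=d['img'].max(2);u,v=int(u),int(v);print(n,u,v);print(g[v-8:v+9,u-14:u+12])
E
```

```text
[[ 723.38815849  263.24934879]
 [ 663.70844113 -147.52493961]
 [ 325.87856112  -98.0781324 ]
 [ 387.1338781   309.52436745]]
[[ 735.5498283   270.97990717]
 [ 673.93882296 -134.53683826]
 [ 346.6272788   -93.8848488 ]
 [ 394.12530713  319.10548213]]
[525.02725971  81.79266106] -0.14445222313845968 -8.276502727115755
[[ 0.1  1.9]
 [-0.7 -3. ]
 [ 0.7 -3.5]
 [-0.1  4.6]]
[537.5603093   90.41592556] -0.13230678674125324 -7.580620481211249
[[-1.8  5.2]
 [ 4.4 -5.6]
 [-5.3 -1.4]
 [ 2.6  1.9]]
[531.2937845   86.10429331] -0.1383940026429943 -7.929392261365934
[[-0.8  3.5]
 [ 1.9 -4.3]
 [-2.3 -2.5]
 [ 1.3  3.2]]
t 250 215
[[223 222 225 225 226 225 223 226 224 224 225 223 224 222 225 225 224 223
  225 225 223 223 221 225 223 225]
 [207 208 224 190 211 225 223 224 224 223 222 223 224 227 222 224 225 227
  222 223 225 222 224 222 226 223]
 [228 231 230 230 228 226 206 201 223 189 212 226 228 224 230 229 223 225
  226 227 224 226 223 224 223 225]
 [150 212 234 231 231 231 229 229 229 228 227 232 234 174 206 199 213 226
  225 226 224 226 224 225 224 223]
 [155 140 117 134 132 205 239 233 232 228 
[... 2539 characters left out ...]
42  17 179
  237 231 229 229 229 230 231 232]
 [235 235 232 193 169 123 231 235 221 240 247 191 116  26  14  65 139 243
  236 230 229 230 230 231 231 232]
 [236 234 222 234 230 221 235 237 155 208 235 252 238  50   0 150 249 238
  231 229 229 230 230 229 232 231]
 [227 229 204 231 235 221 240 209  75  73 164 215 255  60   0 188 241 234
  229 228 229 230 230 231 231 230]
 [209 217 222 225 234 213 244 101  71  44  62  95 186  41   3 188 243 233
  229 229 230 229 229 232 230 230]
 [186 194 204 210 193 223 238 174  86  49  42  62  75  14  21 157 227 226
  232 233 232 230 231 230 230 230]
 [150 157 166 193 129 199 217 238 108  82  57  40 107  33  16  83 143 182
  213 221 225 233 236 232 231 231]]
```

```bash
python3 - <<'E'
from h import *
import pickle
t=pickle.load(open('top0.pkl','rb'));s=pickle.load(open('scene0.pkl','rb'))
print(tri([ray(t,250.5,215),ray(s,280.2,165.5)]))
print(onz(t,250.5,215,205),onz(s,280.2,165.5,205))
w=pickle.load(open('wrist0.pkl','rb'))
print('cam in tool', rot(robot.current_eef_rot()).T@(w['eye']-robot.current_tcp_pos()))
print(rot(robot.current_eef_rot()).T@rot(w['orientation']))
for yaw in (1.43,-1.7,0,3.14,1.5):
  for p in ([440,60,330],[520,20,330],[440,60,300]):
    q=robot.inverse_kinematics(p,[np.pi,0,yaw]);print(yaw,p,None if q is None else np.round(q,2))
E
```

```text
(array([501.0771626 ,  44.65171102, 204.06047736]), [np.float64(0.9385448172811849), np.float64(0.9385448172812164)])
[501.19507271  43.7219498  205.        ] [501.8729549   45.87468904 205.        ]
cam in tool [  77.53225607    0.34487291 -201.58573944]
[[ 1.58171250e-04 -9.60075281e-01 -2.79741720e-01]
 [ 9.99999952e-01  2.26881749e-04 -2.13240687e-04]
 [ 2.68195403e-04 -2.79741673e-01  9.60075270e-01]]
1.43 [440, 60, 330] [-0.12  0.    1.48 -0.    1.66  0.02]
1.43 [520, 20, 330] [-0.18  0.15  1.32  0.    1.67 -0.04]
1.43 [440, 60, 300] [-0.12  0.01  1.55 -0.    1.59  0.02]
-1.7 [440, 60, 330] None
-1.7 [520, 20, 330] [-0.18  0.15  1.32 -0.    1.67  3.09]
-1.7 [440, 60, 300] None
0 [440, 60, 330] [-0.12  0.    1.48 -0.    1.66  1.45]
0 [520, 20, 330] [-0.18  0.15  1.32 -0.    1.67  1.39]
0 [440, 60, 300] [-0.12  0.01  1.55 -0.    1.59  1.45]
3.14 [440, 60, 330] [-0.12  0.    1.48  0.    1.66 -1.69]
3.14 [520, 20, 330] [-0.18  0.15  1.32  0.    1.67 -1.75]
3.14 [440, 60, 300] [-0.12  0.01  1.55  0.    1.59 -1.69]
1.5 [440, 60, 330] [-0.12  0.    1.48  0.    1.66 -0.05]
1.5 [520, 20, 330] [-0.18  0.15  1.32  0.    1.67 -0.11]
1.5 [440, 60, 300] [-0.12  0.01  1.55  0.    1.59 -0.05]
```

Ball triangulated at about (501, 44.6, 204), with under 1 mm ray miss, and well yaw is about -0.138. I'll shut the fingers and move behind and above the knob for a close wrist look.

```bash
cat >> h.py <<'E'
TH=-0.138
EX=np.array([np.cos(TH),np.sin(TH),0]);EY=np.array([-np.sin(TH),np.cos(TH),0])
ORI=[np.pi,0,np.pi/2+TH]
E
python3 - <<'E'
from h import *
import pickle
robot.move_gripper(0.0)
B=np.array([501,44.6,0])
p=B-45*EY;p[2]=300
robot.move_ptp(p,ORI)
d=robot.get_image('wrist');pickle.dump(d,open('wrist1.pkl','wb'));cv2.imwrite('pics/wrist1.png',d['img'])
print(robot.current_t(),robot.current_tcp_pos(),robot.current_contact_force(),proj(d,[501,44.6,205]))
E
```

```text
3.7417 [494.72727093   0.93754912 299.82791378] [ 0.15425586 -0.40471082  0.39287671] [257.1845893  141.49879267]
```

View pics/wrist1.png

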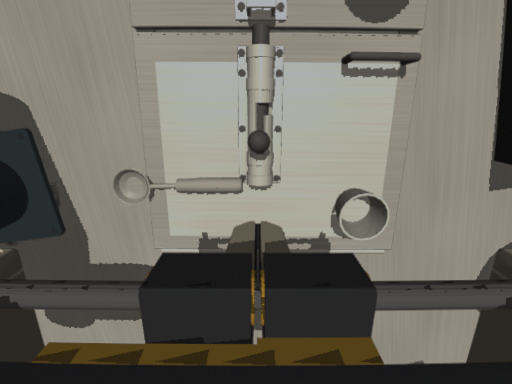

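The wrist view shows the ball at (259,142), predicted at (257,141.5), so they agree to about 1-2 mm. The slot runs up to about (262,100). I'll zoom in to measure travel and yaw.

```bash
python3 - <<'E'
from h import *
import pickle
d=pickle.load(open('wrist1.pkl','rb'))
b=d['img'][0:200,210:310];cv2.imwrite('pics/wz.png',cv2.resize(b,None,fx=3,fy=3,interpolation=cv2.INTER_CUBIC))
g=d['img'].max(2);m=(g[120:165,235:285]<75).astype(np.uint8)
def W(u,v,z):
    p=onz(d,u,v,z)-[501,44.6,0];return round(p@EX,1),round(p@EY,1)
print('ball',W(259,142,205),onz(d,259,142,205))
print('ledge line',W(150,27.5,140),W(415,32,140),'hinge',W(160,250,140),W(380,251.5,140))
print('barrel ends',W(261,180,159),W(261,48,159))
E
```

```text
ball (np.float64(1.9), np.float64(-0.5)) [502.80466033  43.82837811 205.        ]
ledge line (np.float64(-123.9), np.float64(123.4)) (np.float64(183.0), np.float64(119.8)) hinge (np.float64(-138.6), np.float64(-161.1)) (np.float64(176.0), np.float64(-163.1))
barrel ends (np.float64(4.8), np.float64(-53.1)) (np.float64(4.0), np.float64(97.8))
```

View pics/wz.png

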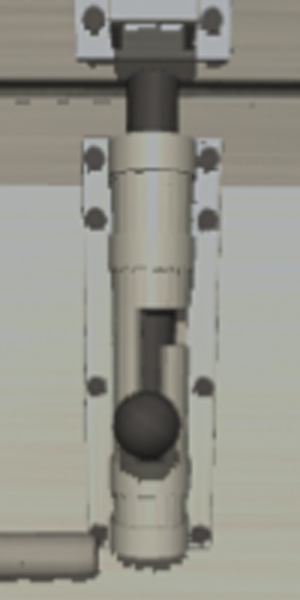

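```bash
sed -i 's/^TH=.*/TH=-0.146/' h.py; cat >> h.py <<'E'
B0=np.array([502.8,43.9,0])
def P(x,y,z): return B0+x*EX+y*EY+[0,0,140+z]
def rel():
    p=np.array(robot.current_tcp_pos())-B0;return round(p@EX,1),round(p@EY,1),round(p[2]-140,1)
E
python3 - <<'E'
from h import *
import pickle
d=pickle.load(open('wrist1.pkl','rb'))
for u,v in ((262,109),(261,45),(261,103),(261,115)):
    p=onz(d,u,v,175)-B0;print(round(p@EX,1),round(p@EY,1))
robot.move_linear(P(0,-40,50),ORI,speed=120)
print(rel(),robot.current_contact_force())
r=robot.move_linear(P(0,32,50),ORI,speed=30,f_stop=10)
print(r,rel(),robot.current_contact_force(),robot.current_t())
for n in('wrist','scene','top'):
    d=robot.get_image(n);pickle.dump(d,open(n+'2.pkl','wb'));cv2.imwrite(f'pics/{n}2.png',d['img'])
b=pickle.load(open('scene2.pkl','rb'))['img'][135:265,205:365];cv2.imwrite('pics/scz2.png',cv2.resize(b,None,fx=4.5,fy=4.5,interpolation=cv2.INTER_CUBIC))
E
```

```text
3.1 33.0
1.2 98.2
1.9 39.4
2.1 26.5
(np.float64(0.6), np.float64(-40.0), np.float64(50.7)) [-0.14138424 -0.25845563 -0.09599341]
False (np.float64(0.0), np.float64(31.9), np.float64(50.0)) [ 0.16493522 -0.88233258  0.16201278] 7.3583
```

View pics/scz2.png

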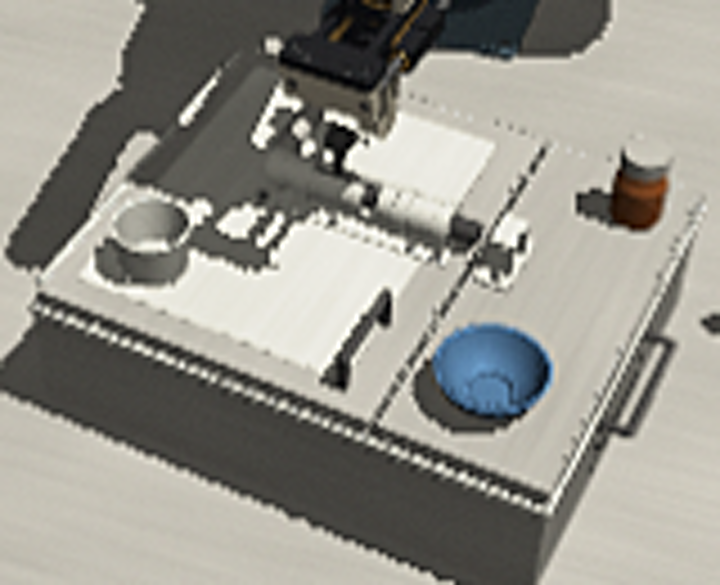

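View pics/wrist2.png

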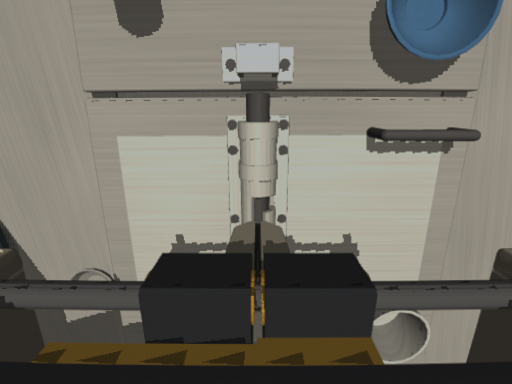

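```bash
python3 - <<'E'
from h import *
import pickle
d=pickle.load(open('scene2.pkl','rb'))
print(robot.current_tcp_pos(),rel(),B0,EY)
for q in (P(0,32,50),P(0,-40,50),P(0,0,65)):
    u=proj(d,q);print(u,(u-[205,135])*4.5)
w=pickle.load(open('wrist2.pkl','rb'))
for q in (P(0,32,50),P(0,0,65),P(0,45,65)): print(proj(w,q))
print(w['eye'],robot.current_gripper_width())
cv2.imwrite('pics/t2z.png',cv2.resize(pickle.load(open('top2.pkl','rb'))['img'][145:285,165:320],None,fx=4.2,fy=4.2))
E
```

```text
[507.44843421  75.5217213  190.00887428] (np.float64(-0.0), np.float64(32.0), np.float64(50.0)) [502.8  43.9   0. ] [0.14548186 0.98936092 0.        ]
[287.79153669 171.65745839] [372.56191513 164.95856276]
[269.28959551 165.32853384] [289.30317978 136.47840229]
[279.57211044 165.54228246] [335.57449698 137.44027105]
[256.66824486 214.08988085]
[256.64355561 261.57047656]
[256.60302129 204.46729942]
[519.37250894 152.78400827 391.71296532] 0.0044727037489276115
```

View pics/t2z.png

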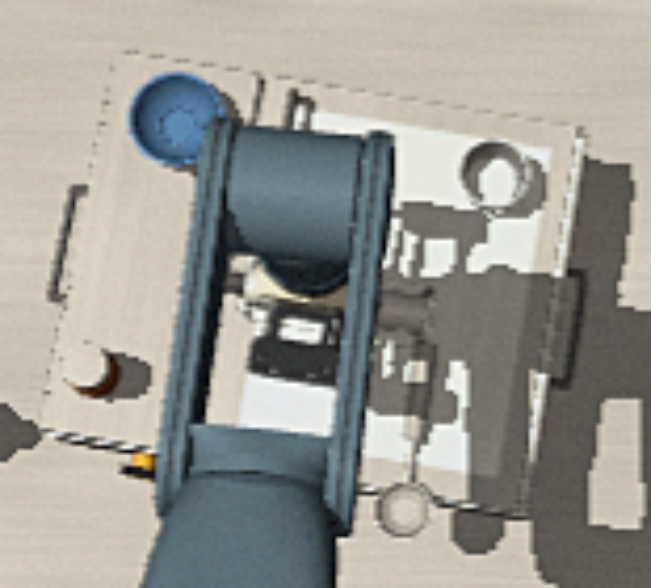

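```bash
python3 - <<'E'
from h import *
import pickle
w=pickle.load(open('wrist2.pkl','rb'))['img'][90:300,190:330];d=pickle.load(open('scene2.pkl','rb'))['img'][135:200,240:320]
a=cv2.resize(w,None,fx=2.8,fy=2.8,interpolation=cv2.INTER_CUBIC);b=cv2.resize(d,None,fx=5,fy=5,interpolation=cv2.INTER_CUBIC)
o=np.zeros((590,795,3),np.uint8);o[:a.shape[0],:a.shape[1]]=a;o[:b.shape[0],395:395+b.shape[1]]=b;cv2.imwrite('pics/z2.png',o)
E
```

```text
(no output)
```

View pics/z2.png

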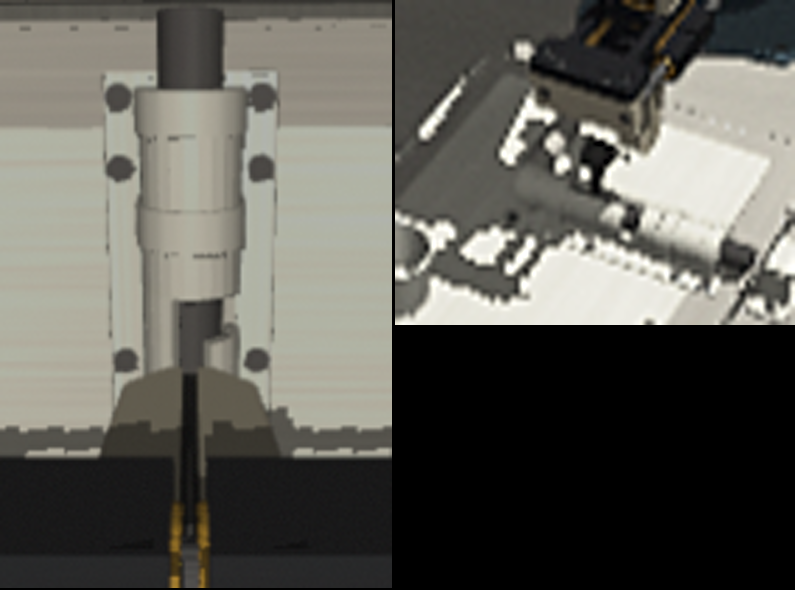

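```bash
python3 - <<'E'
from h import *
import pickle
print(robot.current_t(),rel(),robot.current_contact_force(),robot.current_eef_rot())
d=robot.get_image('scene');pickle.dump(d,open('scene3.pkl','wb'))
i=cv2.resize(d['img'][70:220,220:360],None,fx=4,fy=4,interpolation=cv2.INTER_CUBIC)
def mk(p,c):
    u=(proj(d,p)-[220,70]+.5)*4;cv2.circle(i,tuple(int(x) for x in u),3,c,-1)
for x in(-94,94):
    for y in (-37,37): mk(P(x,32+y,134),(0,0,255))
for x in(-17,17):
    for y in (-7,7): mk(P(x,32+y,50),(0,255,0))
mk(P(0,0,65),(255,0,0));mk(P(0,45,65),(255,255,0))
cv2.imwrite('pics/sc3.png',i)
E
```

```text
7.5083 (np.float64(-0.0), np.float64(32.0), np.float64(50.0)) [-0.41257066 -0.08758417  0.85940938] [-3.14159139e+00 -9.04835610e-06  1.42474166e+00]
```

View pics/sc3.png

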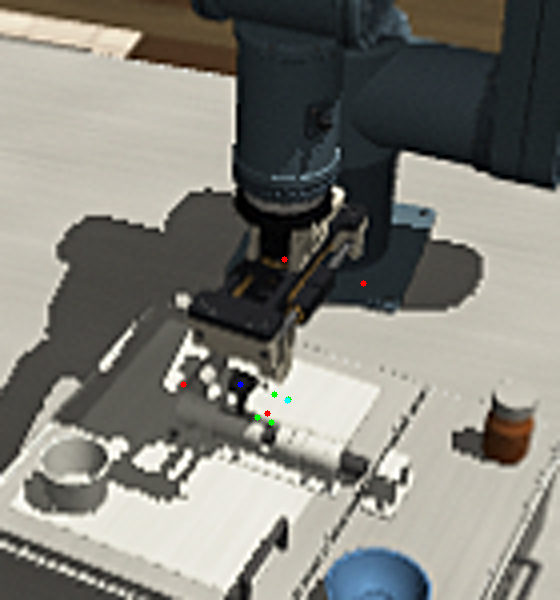

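```bash
python3 - <<'E'
from h import *
import pickle
d=pickle.load(open('scene0.pkl','rb'))
T0=np.array([223.142,502.705,182.453]);Rm=rot([-3.14025,-.00027,2.7238])
o=(385,80)
i=cv2.resize(d['img'][80:190,385:485],None,fx=5,fy=5,interpolation=cv2.INTER_CUBIC)
for z,c in((0,(0,0,255)),(-19,(0,255,255)),(-34,(0,255,0)),(-84,(255,0,0))):
  for y in(-46.5,0,46.5):
    u=(proj(d,T0+Rm@[0,y,z])-o+.5)*5;cv2.circle(i,tuple(int(x) for x in u),3,c,-1)
w=pickle.load(open('wrist0.pkl','rb'));j=w['img'].copy()
for z,c in((0,(0,0,255)),(-19,(0,255,255)),(-34,(0,255,0)),(-84,(255,0,0))):
  for y in(-46.5,0,46.5):
    u=proj(w,T0+Rm@[0,y,z]);cv2.circle(j,tuple(int(x) for x in u),3,c,-1)
cv2.imwrite('pics/tip.png',i);cv2.imwrite('pics/tipw.png',j)
E
```

```text
(no output)
```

View pics/tip.png

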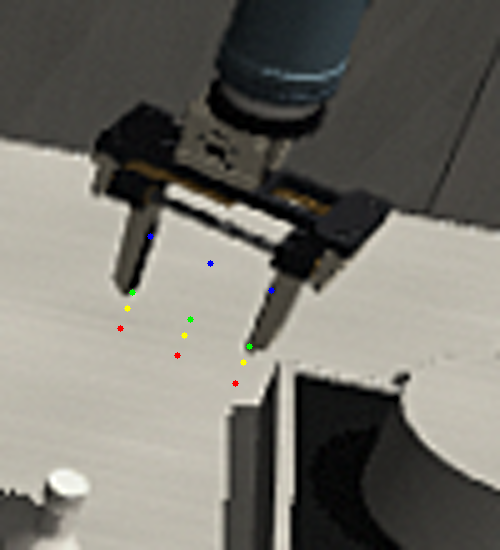

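View pics/tipw.png

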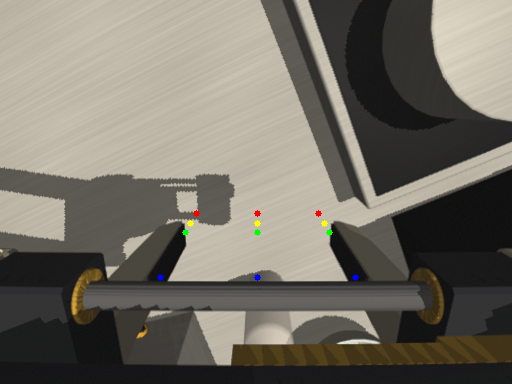

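Both overlays agree: the drawn fingertips end about 34 mm short of the reported TCP. So the first pass went over the ball at about deck+83 with no contact, and the bolt hasn't moved. I'll use a tip offset of 34 mm, go back behind the knob and lower gently with a force stop.

```bash
cat >> h.py <<'E'
OFF=34.
def Q(x,y,z): return P(x,y,z-OFF)
def st(): print(rel()[:2],'tip z',rel()[2]+OFF,'F',np.round([np.dot(robot.current_contact_force(),a) for a in (EX,EY,[0,0,1])],1),'t',round(robot.current_t(),2))
E
python3 - <<'E'
from h import *
robot.move_linear(Q(0,30,97),ORI,speed=100)
robot.move_linear(Q(0,-38,97),ORI,speed=120);st()
print(robot.move_linear(Q(0,-38,51),ORI,speed=50,f_stop=5));st()
d=robot.get_image('scene')
i=cv2.resize(d['img'][70:220,220:360],None,fx=4,fy=4,interpolation=cv2.INTER_CUBIC);cv2.imwrite('pics/sc4.png',i)
cv2.imwrite('pics/w4.png',robot.get_image('wrist')['img'])
E
```

```text
(np.float64(-0.1), np.float64(-37.8)) tip z 96.9 F [ 0.2 -0.7 -1.5] t 8.56
False
(np.float64(0.3), np.float64(-38.0)) tip z 51.3 F [ 0.4 -0.5  0.1] t 9.62
```

View pics/sc4.png

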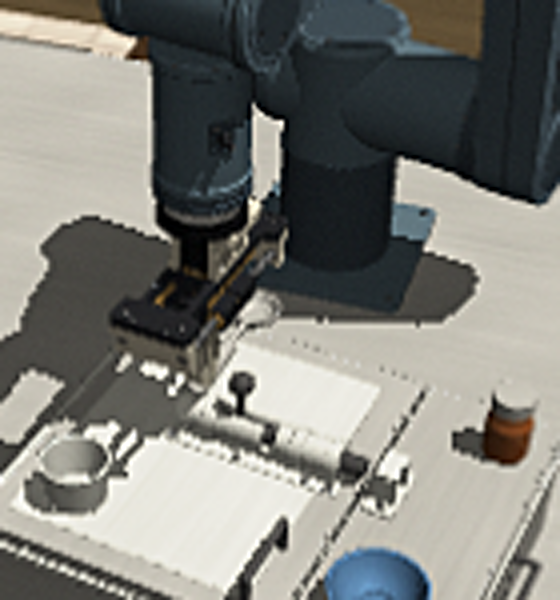

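View pics/w4.png

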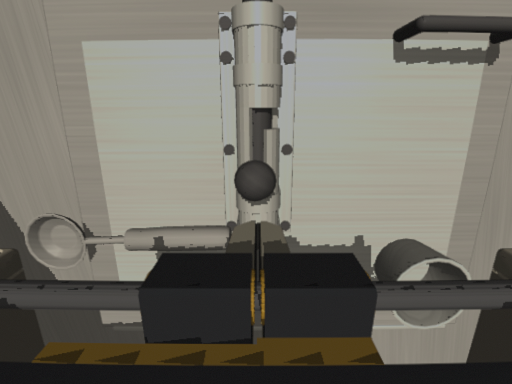

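```bash
python3 - <<'E'
from h import *
d=robot.get_image('scene')
i=cv2.resize(d['img'][100:190,220:320],None,fx=6,fy=6,interpolation=cv2.INTER_CUBIC)
def mk(p,c):
    u=(proj(d,p)-[220,100]+.5)*6;cv2.circle(i,tuple(int(x) for x in u),3,c,-1)
for x in(-17,17):
    for y in (-7,7):
        mk(P(x,-38+y,51),(0,255,0));mk(P(x,-38+y,17),(0,0,255));mk(P(x,-38+y,51+84),(255,0,0))
cv2.imwrite('pics/sc5.png',i)
E
```

```text
(no output)
```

View pics/sc5.png

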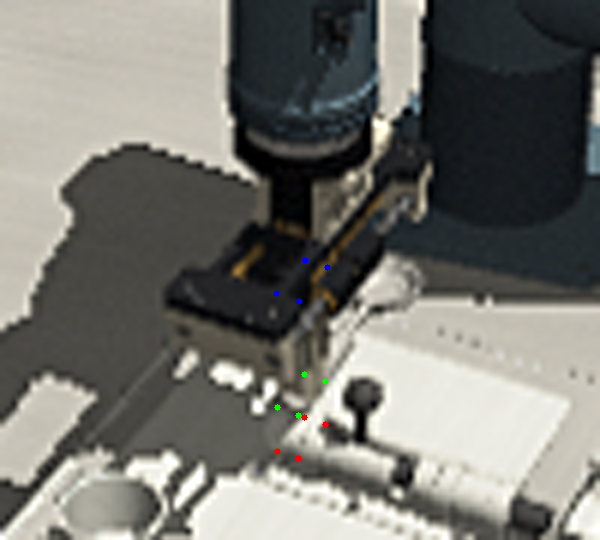

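The finger end now coincides with the green marks (34 mm offset), and nothing shows at the nominal TCP marks. Now the push along the slot.

```bash
python3 - <<'E'
from h import *
import pickle
r=robot.move_linear(Q(0,-22,51),ORI,speed=40,f_stop=8);print(r);st()
r=robot.move_linear(Q(0,31,51),ORI,speed=25,f_stop=10);print(r);st()
for n in('wrist','scene'):
    d=robot.get_image(n);pickle.dump(d,open(n+'6.pkl','wb'));cv2.imwrite(f'pics/{n}6.png',d['img'])
d=pickle.load(open('scene6.pkl','rb'))
i=cv2.resize(d['img'][100:200,220:340],None,fx=5,fy=5,interpolation=cv2.INTER_CUBIC);cv2.imwrite('pics/sc6.png',i)
E
```

```text
False
(np.float64(-0.0), np.float64(-21.8)) tip z 51.0 F [0.5 0.4 0.1] t 10.32
True
(np.float64(-0.1), np.float64(13.7)) tip z 50.9 F [-0.6 -2.7  2. ] t 11.72
```

View pics/sc6.png

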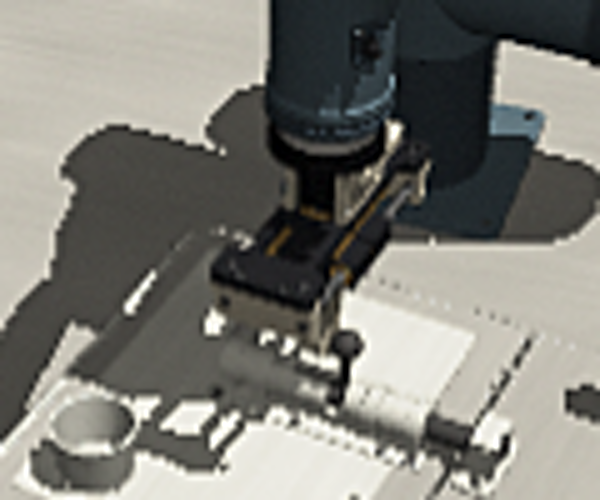

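View pics/wrist6.png

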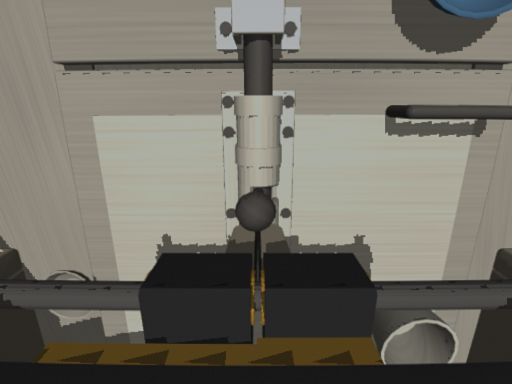

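Ball now at (256,211) in wrist. The stop came with the ball at about y=33, where the slot corner was measured (33.0 from the leg, 33.2 from the barrel end). I'll do one gentle confirming push, then back off.

```bash
python3 - <<'E'
from h import *
import pickle
d=pickle.load(open('wrist6.pkl','rb'));p=onz(d,256,211,205)-B0;print('ball',p@EX,p@EY)
r=robot.move_linear(Q(0,19,51),ORI,speed=10,f_stop=10);print(r);st()
robot.move_linear(Q(0,5,51),ORI,speed=60);st()
robot.move_linear(Q(0,5,95),ORI,speed=120)
d=robot.get_image('wrist');pickle.dump(d,open('wrist7.pkl','wb'));cv2.imwrite('pics/wrist7.png',d['img']);st()
E
```

```text
ball -0.31847321122066885 34.61625613633543
True
(np.float64(-0.3), np.float64(13.6)) tip z 50.6 F [-0.1 -2.2  2. ] t 12.22
(np.float64(-0.3), np.float64(5.1)) tip z 50.8 F [ 0.3 -0.2  0.2] t 12.52
(np.float64(-0.6), np.float64(5.1)) tip z 94.2 F [-0.6  0.8 -0.1] t 13.08
```

View pics/wrist7.png

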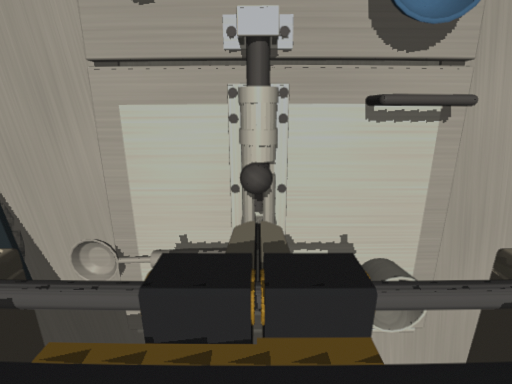

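```bash
python3 - <<'E'
from h import *
import pickle
robot.move_linear(Q(-42,12,95),ORI,speed=120)
robot.move_linear(Q(-42,33.5,95),ORI,speed=120)
print(robot.move_linear(Q(-42,33.5,52),ORI,speed=70,f_stop=6));st()
print(robot.move_linear(Q(6,33.5,47),ORI,speed=25,f_stop=8));st()
for n in('wrist','scene'):
    d=robot.get_image(n);pickle.dump(d,open(n+'8.pkl','wb'));cv2.imwrite(f'pics/{n}8.png',d['img'])
d=pickle.load(open('scene8.pkl','rb'))
i=cv2.resize(d['img'][100:200,220:340],None,fx=5,fy=5,interpolation=cv2.INTER_CUBIC);cv2.imwrite('pics/sc8.png',i)
E
```

```text
False
(np.float64(-41.8), np.float64(33.5)) tip z 52.2 F [-0.7  0.  -0.4] t 14.68
False
(np.float64(6.1), np.float64(33.5)) tip z 47.1 F [-0.4  0.8 -0.7] t 16.77
```

View pics/sc8.png

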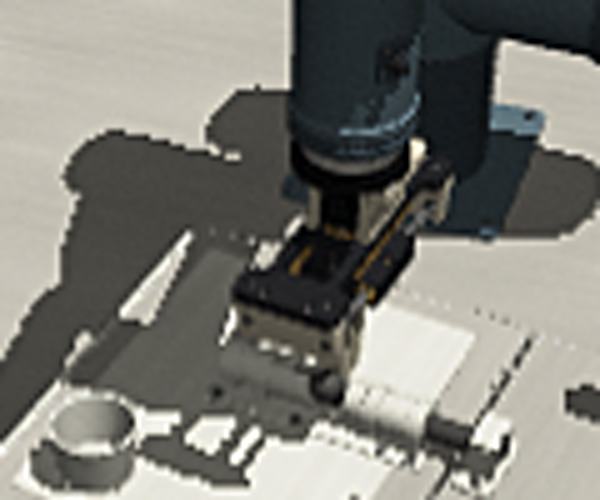

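View pics/wrist8.png

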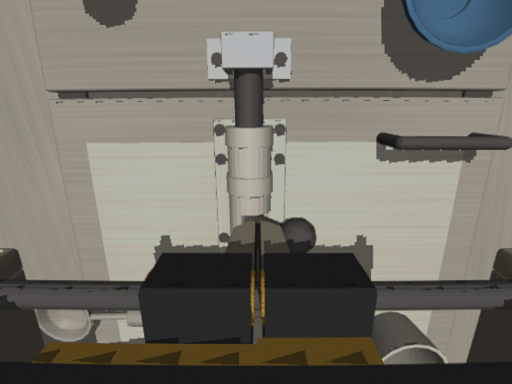

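The knob has gone over; ball at (298,236) in wrist, to the right (+x) of the finger. I'll lift, move over the ball and press down along its arc.

```bash
python3 - <<'E'
from h import *
import pickle
d=pickle.load(open('wrist8.pkl','rb'))
for ph in (.6,.7,.8,.9,1.0,1.1,1.2):
    u=proj(d,P(1.5+46*np.sin(ph),33.5,19+46*np.cos(ph)));print(ph,u.round(1))
robot.move_linear(Q(-2,33.5,80),ORI,speed=120)
robot.move_linear(Q(30,33.5,82),ORI,speed=120);st()
d=robot.get_image('wrist');cv2.imwrite('pics/w9.png',d['img'])
E
```

```text
0.6 [291.4 240.1]
0.7 [296.7 238.1]
0.8 [301.3 235.9]
0.9 [305.2 233.5]
1.0 [308.4 231.1]
1.1 [310.7 228.6]
1.2 [312.3 226.1]
(np.float64(29.4), np.float64(33.4)) tip z 80.9 F [-0.1  0.   0.3] t 17.72
```

View pics/w9.png

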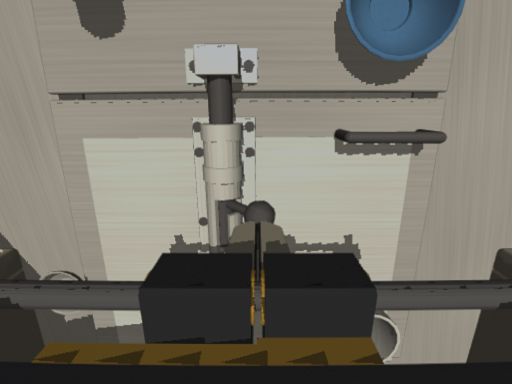

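```bash
python3 - <<'E'
from h import *
import pickle
print(robot.move_linear(Q(34,33.5,68),ORI,speed=60,f_stop=8));st()
print(robot.move_linear(Q(45,33.5,46),ORI,speed=25,f_stop=12));st()
print(robot.move_linear(Q(46,33.5,31),ORI,speed=15,f_stop=9));st()
d=robot.get_image('wrist');cv2.imwrite('pics/w10.png',d['img'])
E
```

```text
False
(np.float64(33.4), np.float64(33.5)) tip z 67.4 F [0.2 0.4 0.1] t 18.16
False
(np.float64(50.7), np.float64(33.6)) tip z 48.7 F [9.8 0.7 5.7] t 19.29
True
(np.float64(57.0), np.float64(33.6)) tip z 39.1 F [3.  0.2 0.2] t 20.04
```

View pics/w10.png

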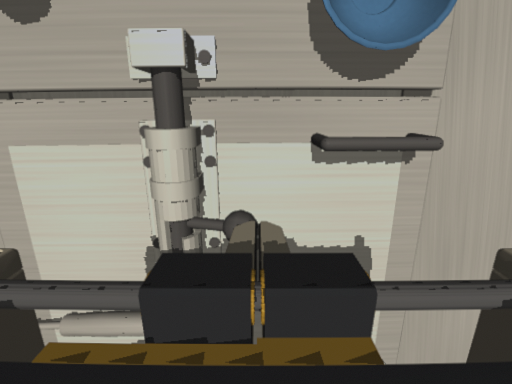

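The tip slid off the ball to its +x side; the ball is at (240,226) and the knob is only partly down. I'll ease off in +x, lift and look again.

```bash
python3 - <<'E'
from h import *
import pickle
print(robot.move_linear(Q(66,33.5,40),ORI,speed=40));st()
robot.move_linear(Q(66,33.5,85),ORI,speed=120)
robot.move_linear(Q(45,0,100),ORI,speed=120)
d=robot.get_image('wrist');pickle.dump(d,open('w11.pkl','wb'));cv2.imwrite('pics/w11.png',d['img']);st()
s=robot.get_image('scene');pickle.dump(s,open('s11.pkl','wb'));i=cv2.resize(s['img'][100:200,220:340],None,fx=5,fy=5,interpolation=cv2.INTER_CUBIC);cv2.imwrite('pics/sc11.png',i)
for ph in (.7,.8,.9,1.0,1.1,1.2,1.3,1.45):
    q=P(1.5+46*np.sin(ph),33.5,19+46*np.cos(ph));print(ph,proj(d,q).round(1),((proj(s,q)-[220,100]+.5)*5).round(0))
E
```

```text
False
(np.float64(65.7), np.float64(33.4)) tip z 39.4 F [-0.2  0.8 -0.1] t 20.5
(np.float64(45.0), np.float64(-0.0)) tip z 99.9 F [ 0.3  0.  -0.2] t 21.57
0.7 [238.7 167.5] [324. 384.]
0.8 [243.2 166.6] [321. 390.]
0.9 [247.3 165.8] [319. 397.]
1.0 [250.7 164.8] [317. 403.]
1.1 [253.6 163.9] [316. 410.]
1.2 [256.  162.9] [314. 416.]
1.3 [257.7 161.9] [313. 422.]
1.45 [259.2 160.5] [312. 430.]
```

View pics/w11.png

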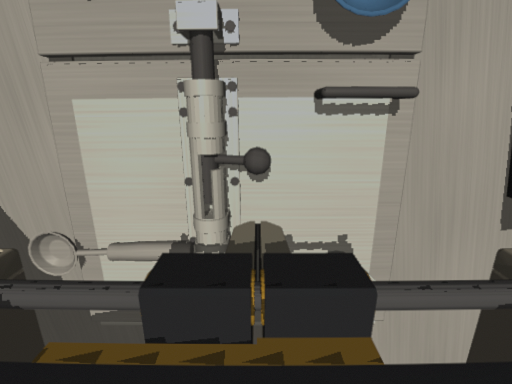

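View pics/sc11.png

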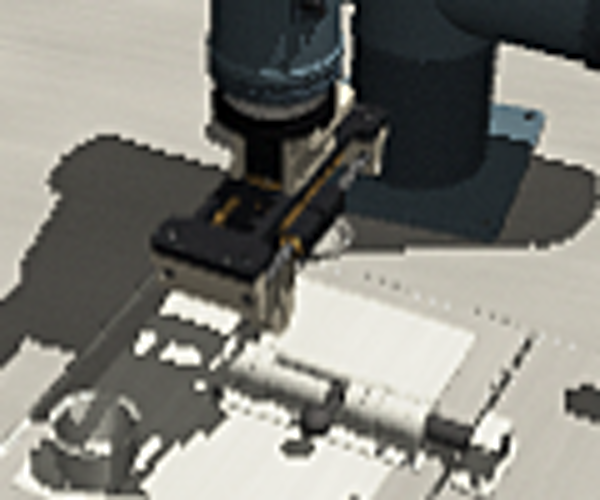

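Ball at (257,161) in wrist and about (318,415) in the scene crop gives φ≈1.2–1.3, short of 1.45. I'll press straight down with the +x finger's end centred over the ball (avoiding the gap between fingers), slowly with a force stop.

```bash
python3 - <<'E'
from h import *
import pickle
robot.move_linear(Q(37,33.5,85),ORI,speed=120)
print(robot.move_linear(Q(37,33.5,54),ORI,speed=60,f_stop=6));st()
for z in (50,46,42,39,36,34):
    r=robot.move_linear(Q(37,33.5,z),ORI,speed=15,f_stop=8);print(z,r);st()
    if r: break
d=robot.get_image('wrist');cv2.imwrite('pics/w12.png',d['img'])
E
```

```text
False
(np.float64(37.1), np.float64(33.4)) tip z 53.9 F [0.  0.8 0.7] t 22.76
50 False
(np.float64(37.0), np.float64(33.5)) tip z 50.0 F [-0.3  0.2 -0.6] t 23.18
46 False
(np.float64(36.9), np.float64(33.5)) tip z 45.8 F [-0.2 -0.4 -0.9] t 23.59
42 False
(np.float64(36.9), np.float64(33.5)) tip z 41.8 F [-0.4 -1.   0.3] t 24.01
39 False
(np.float64(36.9), np.float64(33.5)) tip z 38.9 F [-0.1  0.   0.7] t 24.36
36 False
(np.float64(36.8), np.float64(33.5)) tip z 35.8 F [ 0.  -0.3 -0.9] t 24.71
34 False
(np.float64(36.9), np.float64(33.5)) tip z 33.9 F [-0.2 -1.1 -0.9] t 24.99
```

View pics/w12.png

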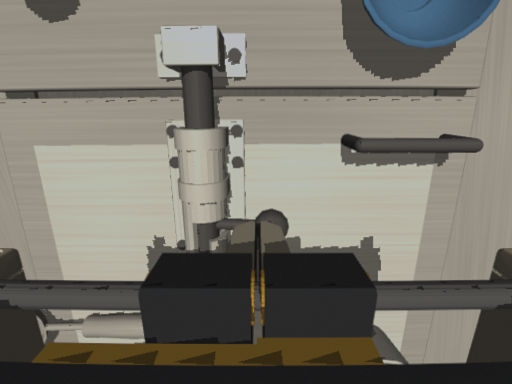

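```bash
python3 - <<'E'
from h import *
import pickle
d=robot.get_image('wrist');pickle.dump(d,open('w12.pkl','wb'))
for q in (P(47,33.5,25),P(47,33.5,30),P(47,33.5,35),P(22,41,34),P(52,41,34),P(37,33.5,34),P(37,26,34)): print(proj(d,q).round(1))
w=pickle.load(open('w11.pkl','rb'))
for z in (25,30,36):
    p=onz(w,257.5,161,140+z)-B0;print(z,p@EX,p@EY)
a=cv2.resize(d['img'][180:280,190:330],None,fx=5,fy=5,interpolation=cv2.INTER_CUBIC);cv2.imwrite('pics/w12z.png',a)
E
```

```text
[271.5 227.6]
[271.8 230.7]
[272.2 234. ]
[233.2 222.5]
[280.1 222.6]
[256.7 233.3]
[256.7 243.8]
25 45.67133108453226 33.147639151506745
30 45.66811119173221 34.06672584885878
36 45.66424732037213 35.169629885681225
```

View pics/w12z.png

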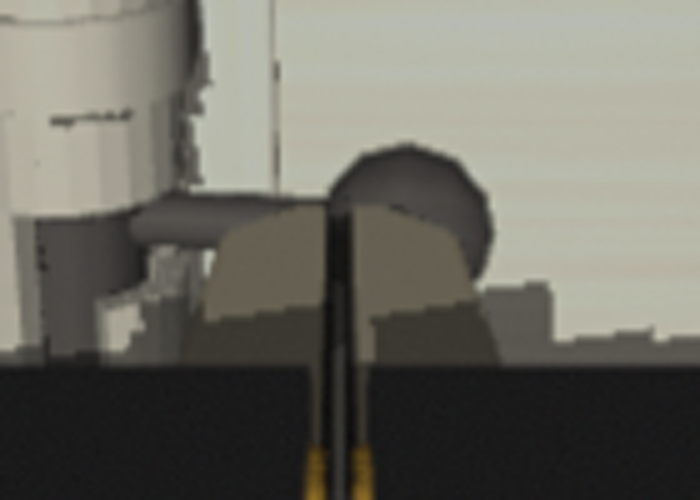

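Ball size and height fit suggest it may already be nearly flat (y=33.1 only if z=25). I'll feel further down gently to confirm a firm stop.

```bash
python3 - <<'E'
from h import *
for z in (32,30,28,26,24):
    r=robot.move_linear(Q(38,33.5,z),ORI,speed=10,f_stop=6);print(z,r);st()
    if r: break
E
```

```text
32 True
(np.float64(37.4), np.float64(33.5)) tip z 32.7 F [-0.1 -0.2  5.7] t 25.35
```

```bash
python3 - <<'E'
from h import *
import pickle
r=robot.move_linear(Q(38,33.5,27),ORI,speed=10,f_stop=6);print(r);st()
robot.move_linear(Q(38,33.5,60),ORI,speed=80)
robot.move_linear(Q(38,-40,150),ORI,speed=150)
robot.move_ptp([380,-150,330],ORI)
st()
for n in('wrist','scene','top'):
    d=robot.get_image(n);pickle.dump(d,open(n+'13.pkl','wb'))
s=pickle.load(open('scene13.pkl','rb'));t=pickle.load(open('top13.pkl','rb'))
a=cv2.resize(s['img'][150:210,250:330],None,fx=8,fy=8,interpolation=cv2.INTER_CUBIC)
cv2.imwrite('pics/s13.png',a);cv2.imwrite('pics/t13.png',cv2.resize(t['img'][145:285,165:320],None,fx=4.2,fy=4.2,interpolation=cv2.INTER_CUBIC))
for ph in (1.1,1.2,1.3,1.45):
    q=P(1.5+46*np.sin(ph),33.5,19+46*np.cos(ph));print(ph,((proj(s,q)-[250,150]+.5)*8).round(0),proj(t,q).round(1),((proj(t,q)-[165,145]+.5)*4.2).round(0))
E
```

```text
True
(np.float64(37.5), np.float64(33.5)) tip z 32.7 F [-1.5 -0.7  7.1] t 25.62
(np.float64(-93.0), np.float64(-209.1)) tip z 223.4 F [-1.  -0.3 -1. ] t 27.96
1.1 [265. 255.] [243.5 202.4] [332. 243.]
1.2 [263. 265.] [243.6 202.1] [332. 242.]
1.3 [261. 275.] [243.8 202. ] [333. 241.]
1.45 [260. 288.] [243.9 201.9] [333. 241.]
```

View pics/s13.png

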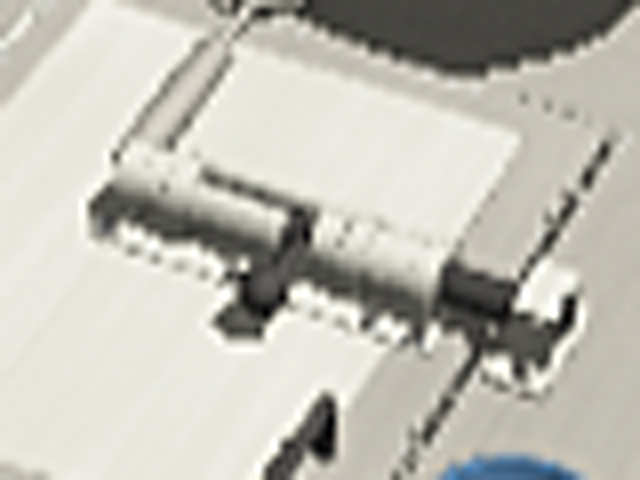

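View pics/t13.png

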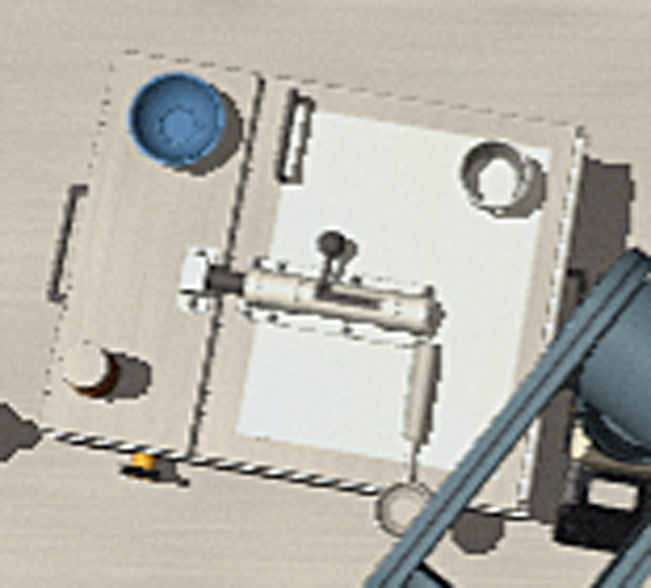

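Scene crop puts the ball at about (265,283), against predictions of (261,275) at 1.3 and (260,288) at 1.45. I'll refine with pixel values and the wrist view.

```bash
python3 - <<'E'
from h import *
import pickle
s=pickle.load(open('scene13.pkl','rb'));w=pickle.load(open('wrist13.pkl','rb'))
print(s['img'].max(2)[176:194,274:294])
print([proj(w,P(47,33.5,25)).round(0)])
for ph in(1.1,1.2,1.3,1.45):print(ph,proj(s,P(1.5+46*np.sin(ph),33.5,19+46*np.cos(ph))))
print('upright check',proj(s,P(0,0,65)),'obs 280.2 165.5')
E
```

```text
[[153 151 164 181 194 206 211 229 242 219 231 176  73  42 107 124 217 222
  217 228]
 [101 102 119 153 156 175 179 199 209 216 240 217  89  75  66 135 245 237
  235 195]
 [ 63  67  70  99 114 124 153 167 178 185 212 122  64  63  44 205 242 236
  239 153]
 [ 73  70  71  71  68  81 102 112 127 155 181  65  39  67  17 225 225 228
  206 214]
 [186  92  84  83  76  75  72  67  78 109 131  44  52  89  69 202 199 206
  153 221]
 [255 183 181  92  84  88  83  75  76  83  75  56  93  83 106 144 164 173
  198 203]
 [242 246 255 189 128 127 198  99  85  86  47  88  84  83  88  82 114 126
  161 172]
 [229 205 238 255 156 147 238  91  71  78  76  96  81  92  77  72  82  86
  116 132]
 [218 168 229 219  70  85  25  55  80  95  89  93  84  86  78  76  77  70
   80  90]
 [237 238 240 164 175 138  48  64  89  97  90  68 127 180 186  89  82  77
   81  81]
 [234 233 235 245 255 160  40  56  80  84  79  43 231 255 255 182 183  85
   71  71]
 [232 233 236 250 233 135  28  38  59  62  50  32 215 235 244 249 255 181
  173 150]
 [232 234 247 228  96  86  64  26  26  19  69 162 165 213 231 207 233 247
  252 240]
 [234 239 220  90  79  93 101  64  48  28 188 252 244 239 218 168 219 232
  210 239]
 [234 242 179  80  80  91  94  97  86 172 251 241 235 237 238 240 239 216
  171 196]
 [235 238 249 188  84  74  80  76  64 253 242 235 234 236 237 237 235 237
  240 203]
 [235 234 239 251 184 176 179 174 165 241 237 234 235 236 235 235 234 235
  234 237]
 [234 234 235 240 244 248 250 249 244 237 235 234 235 237 235 234 234 235
  234 235]]
[array([384., -45.])]
1.1 [282.66794319 181.40582307]
1.2 [282.39029538 182.64061782]
1.3 [282.16769972 183.83063501]
1.45 [281.94152456 185.50416801]
upright check [279.57211044 165.54228246] obs 280.2 165.5
```

The ball's bottom rim has the same profile as when upright, giving a centre at row 185.5. That is the 1.45 rad prediction (185.5; 1.3 would give 183.8). I'll do a quick check that nothing else moved, then hand in.

```bash
python3 - <<'E'
from h import *
import pickle
t0=pickle.load(open('top0.pkl','rb'))['img'];t=pickle.load(open('top13.pkl','rb'))['img']
s0=pickle.load(open('scene0.pkl','rb'))['img'];s=pickle.load(open('scene13.pkl','rb'))['img']
def ck(n,a,b,x0,x1,y0,y1): print(n,np.abs(a[y0:y1,x0:x1].astype(int)-b[y0:y1,x0:x1]).mean().round(2))
ck('dish t',t0,t,192,224,158,190);ck('jar t',t0,t,178,202,224,242);ck('cup t',t0,t,272,298,175,200);ck('spoon t',t0,t,258,270,226,258)
ck('dish s',s0,s,298,330,204,234);ck('jar s',s0,s,338,358,162,188);ck('cup s',s0,s,226,250,176,202);ck('spoon s',s0,s,262,278,142,172);ck('bottle s',s0,s,380,404,172,220);ck('bowl s',s0,s,380,430,220,268);ck('prep s',s0,s,145,168,142,170);ck('lid edge',s0,s,212,290,200,232)
print(robot.current_t(),robot.current_contact_force());robot.hand_in()
E
```

```text
dish t 6.86
jar t 7.55
cup t 6.99
spoon t 7.24
dish s 4.64
jar s 33.76
cup s 4.91
spoon s 20.73
bottle s 18.04
bowl s 4.51
prep s 6.65
lid edge 4.15
28.1083 [ 0.06294993 -0.7897063  -0.93155378]
the job is handed in; nothing more can be done
```

I pushed the bolt home with shut fingertips, turned the knob over through the cut and pressed it down flat, then handed in at about 28 s with the arm clear of everything.

**Final checks**
- **Bolt:** two pushes, each with a 10 N force stop, ended at the same point (13.7 and 13.6 mm). The ball was then at the slot corner I had measured, within about 1.5 mm.
- **Knob:** the last press stopped firmly twice at the same height, at about 6–7 N vertical. The ball's scene position matches 1.45 rad, at row 185.5 observed against 185.5 predicted.
- **Other objects:** before/after pictures from above match to noise level for the dish, jar, metal cup and spoon. In the scene view, so do the bowl, prep cup and lid edge.

**What disagreed or went wrong**
- **Tool length:** the fingertips turned out to end about 34–38 mm short of the reported TCP. My first pass went over the knob without touching it, so I corrected for this and repeated it.
- **Slip while pressing:** the first press-down slid off the ball to its +x side at roughly 10 N sideways. I eased off and pressed again.
- **Unconfirmed in the scene view:** the jar, spoon and bottle patches differed more there. I think this is the arm and its shadow having moved. The top view clears the jar and spoon. I did not compare the bottle from above, but nothing went near it.

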